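# Wipe the wood chips off the work plate with the scraper block

### The job

The scraper block has been pushed under the low shelf: draw it out by its tail, put it down in the open and let go, then take it again by the upright grip on its top. With it, wipe all four wood chips along the steel plate into the catch tray at the plate's end, without touching the chips with the gripper. Leave the scraper standing flat on the cleared plate, and do not disturb the other things on the bench.

Things in the scene. Friction and masses are not known exactly. Their poses are not given: they have to be found in the camera images.
- scraper: Wooden scraper block, 0.3 kg. Origin: centre of its underside, z up. Bar 40 (x) by 140 (y) by 26 mm high, upright grip rib on top, tail to -x. It wipes with the long +x side of the bar (away from the tail), moving to its +x, underside on or just over the plate. At the start it stands on the bench, bar and rib under the shelf, the last 100 to 120 mm of the tail sticking out on the shelf's -x side.
- grip (a point): Middle of the scraper's upright rib, 47 mm above its underside; axes as scraper. The rib is 20 mm thick (x), 90 mm long (y) and rises from 26 to 68 mm above the underside; pinch it across its 20 mm.
- tail (a point): Point on the scraper's tail, at scraper x = -135, 24 mm above its underside; axes as scraper. The tail is a bar 18 mm wide (y), from 14 to 34 mm high, ending at x = -160 mm; pinch it across its 18 mm.
- shelf: Low fixed plywood shelf to the robot's left. Origin: centre of its footprint, on the bench, z up. Board 160 (x) by 250 mm (y), underside 85 and top 97 mm high. Four legs 16 mm square at x = +-70, y = +-115 mm; open between them. The scraper is drawn out towards the shelf's -x, past the board's edge at x = -80 mm.
- station: Fixed work board to the robot's right. Origin: centre of the board's footprint, on the bench, z up. Steel plate, top 50 mm high, x = -120 to +120 mm, open at both ends; wooden strips along both sides stand 14 mm above it and leave 156 mm clear width (y = -78 to 78). Free of chips from x = -120 to -47 mm at the start. Chips go over the +x edge.
- tray (a point): Centre of the catch tray's floor (station x = 172, 4 mm high); axes as station. The fixed open grey tray joins the plate's +x end: station x = 120 to 225, y = -90 to 90 mm, rim 40 mm high, 10 mm below the plate, so that what is pushed over the edge drops in.
- chip0: Loose wood chip, about 60 x 22 mm and 12 mm thick, 15 g, lying flat on the steel plate at the start. Origin: centre of its underside.
- chip1: Loose wood chip, about 60 x 22 mm and 12 mm thick, 15 g, lying flat on the steel plate at the start. Origin: centre of its underside.
- chip2: Loose wood chip, about 60 x 22 mm and 12 mm thick, 15 g, lying flat on the steel plate at the start. Origin: centre of its underside.
- chip3: Loose wood chip, about 60 x 22 mm and 12 mm thick, 15 g, lying flat on the steel plate at the start. Origin: centre of its underside.
- spray: Bystander: closed black bottle, 56 mm across, 170 mm tall, standing behind the middle of the bench. Leave it alone.
- jar: Bystander: squat white jar with black cap, 68 mm across, 75 mm tall, standing beyond the free middle of the bench. Leave it alone.
- pad: Bystander: round polishing pad, 130 mm across, 34 mm high, lying at the back, right of the middle. Leave it alone.
- tape: Bystander: roll of tape lying flat, 100 mm across, 30 mm high, on top of the shelf. Leave it alone.
- hammer: Bystander: hammer about 220 mm long lying at the back right. Leave it alone.
- can: Bystander: metal can, 66 mm across, 120 mm tall, standing at the back left. Leave it alone.
- sandblock: Bystander: cork sanding block, 110 x 65 x 40 mm, at the back, between shelf and jar. Leave it alone.
There are look-alikes about, which are no part of the job. Leave any turquoise or yellow look-alike of the chip3 alone.

How it is judged:
On the way, in this order (a step that is already met when the one before it is completed fails the run):
1. the scraper stands clear of the shelf (its grip at least 30 mm out from under the board's edge), upright, still and let go (x of grip in the frame of shelf below -0.11 m and angle between scraper's own z axis and vertical below 0.08 rad and linear speed of scraper below 0.01 m/s and contact force between the fingers and scraper below 0.1 N), for 0.2 s.
2. the scraper is held by its upright grip (grasp within 40 mm of its middle) down at the plate (underside less than 8 mm above it) (distance between the grasp point and grip below 0.04 m and contact force between the fingers and scraper above 1 N and x of scraper in the frame of station between -0.16 and 0.13 m and y of scraper in the frame of station between -0.05 and 0.05 m and z of scraper in the frame of station below 0.058 m), for 0.1 s.
3. all four chips are in the catch tray (x of chip0 in the frame of station between 0.112 and 0.225 m and y of chip0 in the frame of station between -0.09 and 0.09 m and z of each of chip0, chip1, chip2, chip3 in the frame of station below 0.045 m and x of chip1 in the frame of station between 0.112 and 0.225 m and y of chip1 in the frame of station between -0.09 and 0.09 m and x of chip2 in the frame of station between 0.112 and 0.225 m and y of chip2 in the frame of station between -0.09 and 0.09 m and x of chip3 in the frame of station between 0.112 and 0.225 m and y of chip3 in the frame of station between -0.09 and 0.09 m), for 0.2 s.
At the end, for the whole second after the job is handed in: All four chips lie in the catch tray (none on the plate, on the bench or on the rim); the scraper stands flat on the steel plate (upright within 0.06 rad, underside within 5 mm of the plate, its bar's middle within 110 mm of the plate's centre along x and 30 mm across), at rest (all of step 3 and x of scraper in the frame of station between -0.11 and 0.11 m and y of scraper in the frame of station between -0.03 and 0.03 m and z of scraper in the frame of station between 0.045 and 0.055 m and angle between scraper's own z axis and vertical below 0.06 rad and linear speed of scraper below 0.02 m/s); the robot touches nothing.
It fails at once if the gripper or arm touches a chip (contact force between any of the fingers, the arm and chip0 above 0.3 N or contact force between any of the fingers, the arm and chip1 above 0.3 N or contact force between any of the fingers, the arm and chip2 above 0.3 N or contact force between any of the fingers, the arm and chip3 above 0.3 N).
It fails at once if another thing on the bench is moved by more than 30 mm (distance of any of spray, jar, pad, tape, hammer, can, sandblock from where it was at the start of the episode above 0.03 m).
It also fails if it takes over 59 s, if anything falls off the work surface, if the arm or the gripper's body presses on something with over 40 N, if the wrist force passes 120 N, or if a joint passes its speed limit or range.

### The arm

A 6-joint arm with a two-finger parallel gripper is mounted at the origin on the work surface. World frame = base frame: x ahead of the robot, y to its left, z up, the work surface at z = 0. Lengths are in m, angles in rad, forces in N, time in s.
With the tool pointing down it reaches from about 0.375 to 0.9 m from the base axis. Payload 3.1 kg.
Tool frame: the origin (TCP) lies at the very end of the fingers, on their centre line; the grasp point (between the pads) lies 19 mm behind it; z points along the fingers, y is the direction in which the jaws open and shut (so a half turn about z gives the same grasp; the last joint's range is limited). The gripper opens to 85 mm and grips with 20 to 120 N. Pads are 22 mm wide; open, the fingers measure 114 mm over their backs; the gripper's body (76 mm by 85 mm) begins 54 mm behind the grasp point. The pads swing forward as they close: fully open they stand 13 mm farther back than shut.
Start: joints at [1.171, 0.527, 1.433, -0, 1.181, -0.178], TCP at [0.137, 0.61, 0.231] pointing down, gripper open.
Joint ranges: [-3.08, 3.08], [-0.75, 2.2], [0.22, 2.44], [-1.43, 4.57], [0, 2.65], [-2.85, 2.85]. Speed limits (rad/s): [2.79, 2.79, 3.14, 3.14, 3.14, 3.14].

### API

Orientations are given as a unit quaternion [x, y, z, w].
In Python, from station import manip gives the robot as it stands. The module is installed in compiled form; this text tells all that it offers.
- The arm moves only by the tool send_rows, never from a script. Its argument "commands" is a list of rows, each an object with "delta_pos": the shift along the world's x, y, z in cm, a list of three; "yaw": the turn about the world's z in rad. A call has 1 to 10 rows; each row shifts and turns the pose as measured when the row begins; what a row does not reach is not made up. A row lasts 1/8 s, in which the tool goes at most 62.5 mm and 10.7 degrees, less where a joint would pass 70% of its speed; a pose out of reach is approached as far as the arm can. A call is refused whole if a number of a shift passes 6.25 or a number of a turn 0.188, either way. A call with a gripper value outside its range is refused whole. "grip" is the closure, from -1 (fully open) to 1 (shut), set as the call begins (left out, the last holds). The fingers move at their own pace and stop on an object; "force" is the grip in N (left out, the last holds). Time passes only in rows, so rows that do not move let the fingers close. It gives the time, the measured TCP pose, the force and the opening at its end, in the units of the state.
- manip.sense(): the state, without advancing time (a new reading comes with each control period).
- manip.snapshot(name): name is "side" or "top" or "wrist"; returns the picture (480x640x3 uint8, blue, green, red); there is no depth.
- manip.get_calibration(name): a dict with "fx", "fy", "cx", "cy" (pixels), "world_to_cam" (4x4, takes a point from world to camera coordinates); the wrist camera has in their place "mount" (4x4, takes a point from camera to tool coordinates, whose origin is the TCP and whose axes are the flange's). Camera axes: x right, y down, z forward; pixel columns grow to the right and rows downward; lengths in m; the calibration is good to about 2 mm. A picture is of the moment at which its call begins: read the wrist's pose just before it. get_calibration takes no time and is no camera call.
- manip.sign_off(): hands the job in, once; it reports no verdict.
The state is a dict: "t": time; "q": joint angles; "qd": joint speeds; "tau": joint torques, N m; "tcp_pos": TCP position; "tool_rot": TCP orientation; "force": force on the tool from outside, world axes, zero at the start; "ft_torque": the same for the moment, N m; "finger_gap": opening from 0.0 (shut) to 1.0 (fully open).
Only numpy, scipy, OpenCV 4.12 (cv2) and the standard library are available. Lean on these libraries where they do the work, as an engineer would, in place of code of your own. Each camera call takes 0.05 s, during which the arm holds its last target. There are 200 camera calls.

## Working session

There is one attempt and no reset: what is moved stays moved. The work goes in short steps, Python scripts to look and compute and a tool call to move; the robot and the scene stay as the last step left them, time stands still between calls to the robot, and variables do not carry over. Pictures are saved under pics/ and viewed, about 8 in all and at most 12, crops included, and the job is handed in when it is done.

Besides the shell and the picture viewer there is one more tool, called after "Emit:" by a JSON object that holds its "method" and its "body". send_rows: Moves the arm, as the interface text tells. Its arguments: {"type":"object","properties":{"commands":{"type":"array","items":{"type":"object","properties":{"delta_pos":{"type":"array","items":{"type":"number"}},"yaw":{"type":"number"}}}},"grip":{"type":"number"},"force":{"type":"number"}},"required":["commands"]}

```bash
mkdir -p pics
cat > h.py <<'E'
import numpy as np, cv2
from station import manip
from scipy.spatial.transform import Rotation as R
def cam(name,s=None):
    c=manip.get_calibration(name)
    K=np.array([[c['fx'],0,c['cx']],[0,c['fy'],c['cy']],[0,0,1]])
    if name=='wrist':
        T=np.eye(4);T[:3,:3]=R.from_quat(s['tool_rot']).as_matrix();T[:3,3]=s['tcp_pos']
        W=np.linalg.inv(T@np.array(c['mount']))
    else: W=np.array(c['world_to_cam'])
    return K,W
def ray(KW,uv,z):
    K,W=KW;C=np.linalg.inv(W)
    d=C[:3,:3]@np.linalg.inv(K)@np.array([uv[0],uv[1],1.]);o=C[:3,3]
    return o+d*(z-o[2])/d[2]
def proj(KW,p):
    K,W=KW;q=K@(W@np.append(p,1))[:3];return q[:2]/q[2]
E
python3 - <<'E'
from h import *
print(manip.sense())
for n in('top','side'):
    cv2.imwrite(f'pics/{n}0.png',manip.snapshot(n)); K,W=cam(n);C=np.linalg.inv(W);print(n,K[0,0],C.round(3).tolist())
E
```

```text
{'t': 0.0, 'q': array([ 1.17047357e+00,  5.28500234e-01,  1.43391643e+00, -3.58105621e-05,
        1.18140754e+00, -1.78512697e-01]), 'qd': array([ 3.47083382e-04, -1.52454637e-03, -1.27534055e-03,  4.16368538e-04,
        9.78828664e-07,  4.41020719e-04]), 'tau': array([ 8.37214830e-04, -4.42352629e+01, -1.78027761e+01, -1.38029727e-04,
        8.31971382e-03,  1.05329795e-05]), 'tcp_pos': array([0.13719726, 0.60900811, 0.23030821]), 'tool_rot': array([ 1.10670972e-01,  9.93856474e-01, -1.07409543e-03, -3.02567000e-04]), 'force': array([0.39546767, 0.67848537, 0.40999583]), 'ft_torque': array([-0.01393011,  0.0045822 , -0.03900184]), 'finger_gap': 1.004863013128709}
top 446.2637985058124 [[0.027, -0.995, 0.097, 0.459], [-1.0, -0.029, -0.011, 0.072], [0.013, -0.097, -0.995, 1.238], [0.0, 0.0, 0.0, 1.0]]
side 530.4209284918277 [[0.786, -0.436, 0.439, 0.017], [-0.619, -0.562, 0.549, -0.631], [0.008, -0.703, -0.711, 0.989], [0.0, 0.0, 0.0, 1.0]]
```

View pics/top0.png

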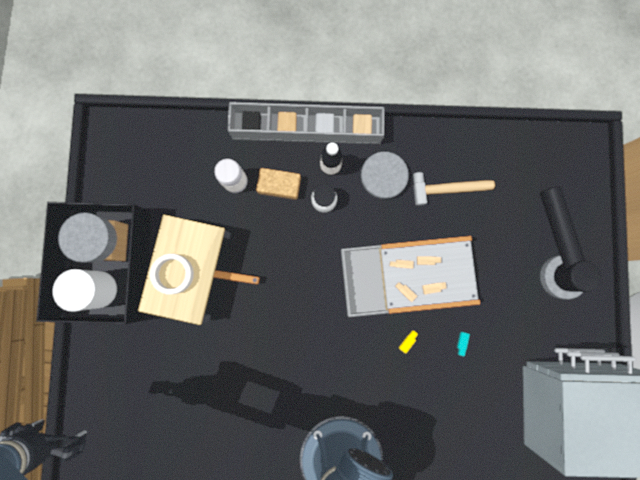

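View pics/side0.png

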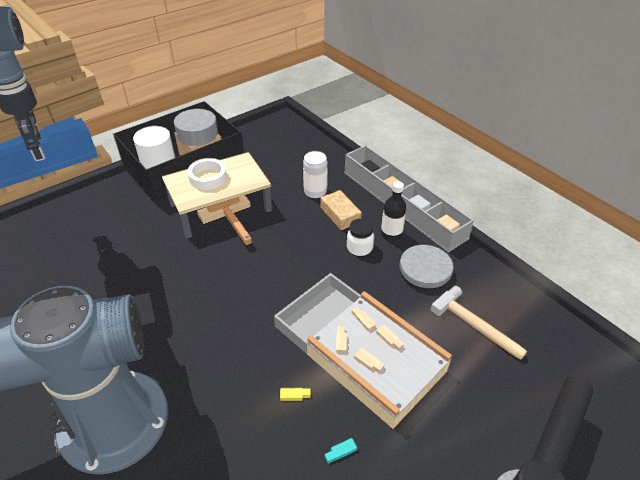

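The top view shows the shelf at (182,270) with the tail sticking out to (260,280). The station plate is at (430,270), with the tray on its left, so station +x is about world +y. Four wood-coloured chips lie on the plate at (402,264), (429,260), (405,291) and (434,288). The yellow (409,342) and turquoise (463,343) look-alikes are on the bench, so I leave them alone.

```bash
cat > m.py <<'E'
from h import *
im=cv2.imread('pics/top0.png');KW=cam('top')
hsv=cv2.cvtColor(im,cv2.COLOR_BGR2HSV)
def comps(mask,roi,name,z,amin=25):
    x0,y0,x1,y1=roi;m=np.zeros_like(mask);m[y0:y1,x0:x1]=mask[y0:y1,x0:x1]
    for c in cv2.findContours(m,cv2.RETR_EXTERNAL,cv2.CHAIN_APPROX_NONE)[0]:
        if cv2.contourArea(c)<amin: continue
        b=cv2.boxPoints(cv2.minAreaRect(c)); P=np.array([ray(KW,p,z)[:2]for p in b])
        e=[P[1]-P[0],P[2]-P[1]];L=max(e,key=np.linalg.norm)
        print(name,cv2.contourArea(c),'ctr',P.mean(0).round(4),'size',[round(np.linalg.norm(v),3)for v in e],'ang',round(np.degrees(np.arctan2(L[1],L[0])),1),P.round(3).tolist())
sat=cv2.inRange(hsv,(5,60,60),(30,255,255))
shelf=cv2.inRange(hsv,(5,40,150),(35,160,255))
comps(shelf,(136,200,232,330),'shelf',.097,500)
comps(cv2.inRange(hsv,(3,120,60),(18,255,255)),(214,255,275,295),'tail',.034)
comps(cv2.inRange(hsv,(3,100,60),(22,255,255)),(340,230,490,320),'strip/chips',.064)
comps(cv2.inRange(hsv,(8,50,150),(30,190,255)),(388,248,465,300),'chip',.062)
g=cv2.inRange(hsv,(0,0,90),(180,70,255));comps(g,(335,230,490,325),'grey',.05,300)
a=cv2.resize(im[235:325,330:490],None,fx=5,fy=5,interpolation=cv2.INTER_CUBIC)
cv2.imwrite('pics/c1.png',a)
E
python3 m.py
```

```text
shelf 6368.0 ctr [0.4834 0.4003] size [np.float64(0.256), np.float64(0.214)] ang -10.3 [[0.38, 0.526], [0.632, 0.481], [0.586, 0.272], [0.336, 0.322]]
tail 277.5 ctr [0.4724 0.2941] size [np.float64(0.022), np.float64(0.122)] ang -96.9 [[0.469, 0.356], [0.491, 0.354], [0.476, 0.232], [0.454, 0.235]]
strip/chips 360.5 ctr [ 0.4096 -0.2313] size [np.float64(0.242), np.float64(0.013)] ang -82.3 [[0.4, -0.111], [0.432, -0.35], [0.419, -0.352], [0.387, -0.113]]
strip/chips 338.0 ctr [ 0.5796 -0.2104] size [np.float64(0.241), np.float64(0.014)] ang -83.2 [[0.572, -0.09], [0.601, -0.33], [0.587, -0.331], [0.558, -0.091]]
chip 160.5 ctr [ 0.4584 -0.2304] size [np.float64(0.061), np.float64(0.023)] ang -79.1 [[0.464, -0.199], [0.475, -0.258], [0.453, -0.262], [0.441, -0.202]]
chip 147.0 ctr [ 0.4481 -0.1558] size [np.float64(0.022), np.float64(0.057)] ang -133.7 [[0.46, -0.127], [0.476, -0.143], [0.436, -0.184], [0.42, -0.169]]
chip 123.0 ctr [ 0.5193 -0.1438] size [np.float64(0.061), np.float64(0.018)] ang -88.4 [[0.528, -0.113], [0.529, -0.174], [0.511, -0.174], [0.509, -0.114]]
chip 148.0 ctr [ 0.5292 -0.2153] size [np.float64(0.061), np.float64(0.019)] ang -88.4 [[0.538, -0.185], [0.539, -0.246], [0.521, -0.246], [0.519, -0.185]]
grey 8100.5 ctr [ 0.4879 -0.1677] size [np.float64(0.357), np.float64(0.185)] ang -82.5 [[0.556, 0.02], [0.603, -0.334], [0.419, -0.352], [0.374, -0.003]]
```

View pics/c1.png

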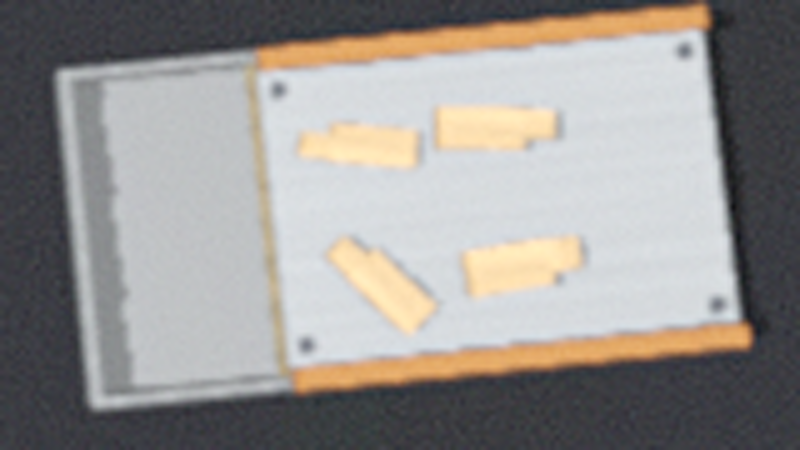

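The enlarged crop confirms four tan chips on the plate. From the strips, the station is centred at about (0.495,-0.221) with yaw 97.3°. The tail tip is at about (0.465,0.234) with scraper yaw about 83°, and the shelf edge there is at y≈0.346. Now moving to above the tail.

Emit:
{"method": "send_rows", "body": {"commands": [{"delta_pos":[4.1,-4.4,0],"yaw":-0.184},{"delta_pos":[4.1,-4.4,0],"yaw":-0.184},{"delta_pos":[4.1,-4.4,0],"yaw":-0.184},{"delta_pos":[4.1,-4.4,0],"yaw":-0.184},{"delta_pos":[4.1,-4.4,0],"yaw":-0.184},{"delta_pos":[4.1,-4.4,0],"yaw":-0.184},{"delta_pos":[4.1,-4.4,0],"yaw":-0.184},{"delta_pos":[4.1,-4.4,0],"yaw":-0.184},{"delta_pos":[0,0,0],"yaw":0}], "grip": -1}}

```text
t: 1.23
tcp_pos: [0.4727, 0.2453, 0.2275]
tool_rot: [0.76, 0.65, -0.0, -0.001]
force: [-0.1, 0.5, 0.6]
finger_gap: 0.996
```

Run:
```python
from h import *
s=manip.sense();im=manip.snapshot('wrist');KW=cam('wrist',s);cv2.imwrite('pics/w1.png',im)
r=R.from_quat(s['tool_rot']).as_matrix()
print(s['t'],s['tcp_pos'],'y-ang',np.degrees(np.arctan2(r[1,1],r[0,1])))
hsv=cv2.cvtColor(im,cv2.COLOR_BGR2HSV);m=cv2.inRange(hsv,(3,120,60),(18,255,255))
for c in cv2.findContours(m,0,1)[0]:
    if cv2.contourArea(c)<500:continue
    P=np.array([ray(KW,p,.034)[:2] for p in cv2.boxPoints(cv2.minAreaRect(c))]);print(cv2.contourArea(c),P.round(4).tolist())
```

```text
1.225 [0.47270204 0.245319   0.22753888] y-ang -8.986057310548455
771.5 [[0.6979, 0.1418], [0.7104, 0.2527], [0.7344, 0.2447], [0.7244, 0.1324]]
3085.0 [[0.4711, 0.3471], [0.4886, 0.345], [0.476, 0.2351], [0.4566, 0.2374]]
```

View pics/w1.png

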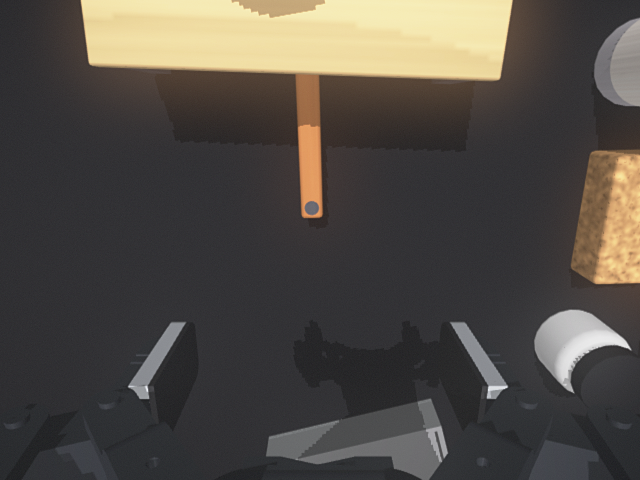

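The wrist view shows the tail at (310,145), with its tip at (312,217), midway between the fingers laterally. Scraper yaw is 83°. Descending.

Emit:
{"method": "send_rows", "body": {"commands": [{"delta_pos":[-0.3,1.6,-5],"yaw":0.035},{"delta_pos":[0,0,-5.6],"yaw":0},{"delta_pos":[0,0,-5.6],"yaw":0},{"delta_pos":[0,0,-4],"yaw":0},{"delta_pos":[0,0,-1.5],"yaw":0},{"delta_pos":[0,0,0],"yaw":0}]}}

```text
t: 2.02
tcp_pos: [0.4616, 0.2699, 0.0064]
tool_rot: [0.743, 0.67, 0.0, -0.002]
force: [-0.6, 0.3, 0.3]
finger_gap: 1.001
```

Emit:
{"method": "send_rows", "body": {"commands": [{"delta_pos":[0.8,-0.5,0.3],"yaw":0},{"delta_pos":[0,0,0],"yaw":0}]}}

```text
t: 2.28
tcp_pos: [0.4719, 0.2659, 0.0125]
tool_rot: [0.742, 0.67, 0.003, -0.001]
force: [0.0, -0.1, 0.3]
finger_gap: 0.998
```

Emit:
{"method": "send_rows", "body": {"commands": [{"delta_pos":[0,0,0],"yaw":0},{"delta_pos":[0,0,0],"yaw":0},{"delta_pos":[0,0,0],"yaw":0},{"delta_pos":[0,0,0],"yaw":0},{"delta_pos":[0,0,0],"yaw":0},{"delta_pos":[0,0,0],"yaw":0}], "grip": 1, "force": 50}}

```text
t: 3.02
tcp_pos: [0.4733, 0.2659, 0.015]
tool_rot: [0.743, 0.67, 0.005, 0.0]
force: [0.5, -0.6, 1.1]
finger_gap: 0.195
```

Emit:
{"method": "send_rows", "body": {"commands": [{"delta_pos":[-0.1,-1,-0.2],"yaw":0},{"delta_pos":[-0.2,-2,-0.1],"yaw":0},{"delta_pos":[-0.2,-2,-0.1],"yaw":0},{"delta_pos":[-0.2,-2,-0.1],"yaw":0},{"delta_pos":[-0.2,-2,0],"yaw":0},{"delta_pos":[0,0,0],"yaw":0}]}}

```text
t: 3.78
tcp_pos: [0.4679, 0.1757, 0.0119]
tool_rot: [0.745, 0.667, 0.011, 0.001]
force: [0.3, -3.4, 3.4]
finger_gap: 0.194
```

Pulling works: 90 mm moved so far, about 3 N drag. Continuing for about 100 mm more.

Emit:
{"method": "send_rows", "body": {"commands": [{"delta_pos":[-0.2,-2,0],"yaw":0},{"delta_pos":[-0.2,-2.2,0],"yaw":0},{"delta_pos":[-0.2,-2.2,0],"yaw":0},{"delta_pos":[-0.2,-2.2,0],"yaw":0},{"delta_pos":[-0.1,-1.5,0],"yaw":0},{"delta_pos":[0,0,-0.1],"yaw":0}]}}

```text
t: 4.53
tcp_pos: [0.4586, 0.0751, 0.0108]
tool_rot: [0.745, 0.666, 0.012, -0.0]
force: [0.2, -4.9, 6.9]
finger_gap: 0.197
```

Emit:
{"method": "send_rows", "body": {"commands": [{"delta_pos":[0,0,0],"yaw":0},{"delta_pos":[0,0,0],"yaw":0},{"delta_pos":[0,0,0],"yaw":0},{"delta_pos":[0,0,0],"yaw":0},{"delta_pos":[0,0,0],"yaw":0}], "grip": -1}}

```text
t: 5.15
tcp_pos: [0.4586, 0.0767, 0.0102]
tool_rot: [0.744, 0.668, 0.012, -0.0]
force: [-0.1, 0.8, -0.1]
finger_gap: 0.998
```

Run:
```python
from h import *
s=manip.sense();print(s['t'],s['tcp_pos'],s['finger_gap'])
im=manip.snapshot('side');cv2.imwrite('pics/s2.png',cv2.resize(im[130:370,130:450],None,fx=2.5,fy=2.5))
```

```text
5.15 [0.45856185 0.07665269 0.01020386] 0.9983023369826897
```

View pics/s2.png

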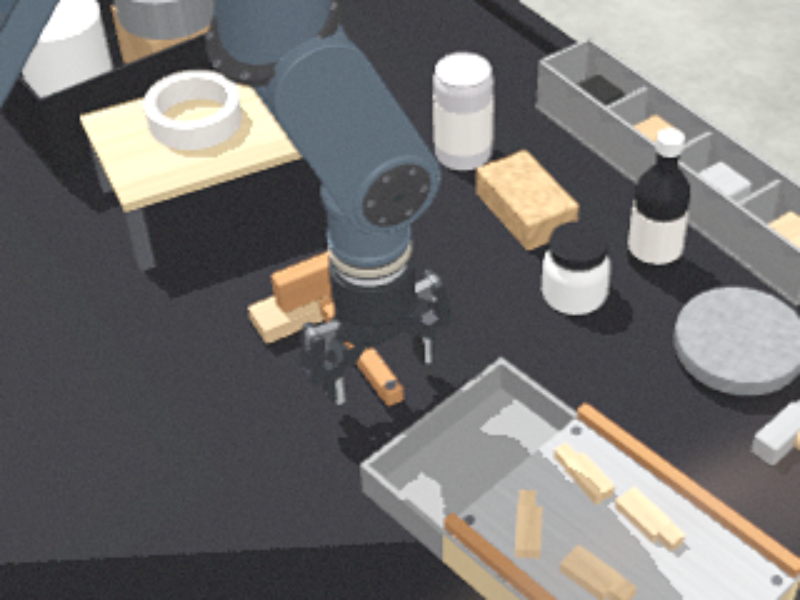

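The side view shows the scraper standing upright and clear of the shelf, with its rib at (300,282) and its tail between the open fingers at (380,375). Now up, turn 90°, and look from above.

Emit:
{"method": "send_rows", "body": {"commands": [{"delta_pos":[0,0,5],"yaw":0},{"delta_pos":[0,0,5.5],"yaw":0.1},{"delta_pos":[0,1,5.5],"yaw":0.184},{"delta_pos":[0,1,4],"yaw":0.184},{"delta_pos":[0,1,0],"yaw":0.184},{"delta_pos":[0,1,0],"yaw":0.184},{"delta_pos":[0,1,0],"yaw":0.184},{"delta_pos":[0,1,0],"yaw":0.184},{"delta_pos":[0,0,0],"yaw":0.184},{"delta_pos":[0,0,0],"yaw":0.16}]}}

```text
t: 6.45
tcp_pos: [0.455, 0.1387, 0.2154]
tool_rot: [0.047, 0.999, 0.005, -0.006]
force: [0.3, -0.6, 0.5]
finger_gap: 1.003
```

```bash
cat > w.py <<'E'
from h import *
import sys
s=manip.sense();im=manip.snapshot('wrist');KW=cam('wrist',s);cv2.imwrite('pics/%s.png'%sys.argv[1],im)
it=manip.snapshot('top');KT=cam('top');cv2.imwrite('pics/%s_t.png'%sys.argv[1],it)
r=R.from_quat(s['tool_rot']).as_matrix()
print(s['t'],s['tcp_pos'].round(4),'y-ang',np.degrees(np.arctan2(r[1,1],r[0,1])).round(1), 'tilt',r[:,2].round(3))
for im,kw,n in((im,KW,'wrist'),(it,KT,'top')):
    hsv=cv2.cvtColor(im,cv2.COLOR_BGR2HSV);m=cv2.inRange(hsv,(3,120,60),(18,255,255))
    for c in cv2.findContours(m,0,1)[0]:
        if cv2.contourArea(c)<80:continue
        b=cv2.boxPoints(cv2.minAreaRect(c))
        P=np.array([ray(kw,p,.068)[:2] for p in b]);print(n,cv2.contourArea(c),b.mean(0).round(),P.round(3).tolist())
E
python3 w.py w2
```

```text
6.45 [0.455  0.1387 0.2154] y-ang 84.6 tilt [-0.011  0.011 -1.   ]
wrist 687.5 [ 29. 383.] [[0.561, -0.132], [0.551, -0.08], [0.566, -0.08], [0.576, -0.133]]
wrist 4403.0 [291. 223.] [[0.454, 0.055], [0.435, 0.059], [0.449, 0.185], [0.469, 0.184]]
wrist 1603.0 [405. 233.] [[0.513, 0.183], [0.42, 0.193], [0.425, 0.219], [0.518, 0.211]]
top 136.5 [ 37. 345.] [[0.316, 0.814], [0.319, 0.771], [0.255, 0.762], [0.252, 0.804]]
top 310.0 [435. 306.] [[0.4, -0.111], [0.432, -0.349], [0.419, -0.35], [0.387, -0.112]]
top 305.0 [426. 242.] [[0.571, -0.09], [0.599, -0.326], [0.586, -0.327], [0.558, -0.091]]
```

View pics/w2.png

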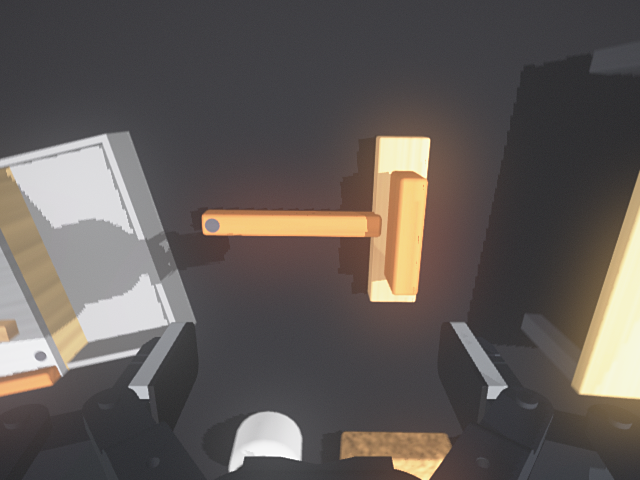

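The wrist view shows the scraper with its rib top at (408,233). Rib centre works out at about (0.470,0.204), agreeing with the pull distance. Tool yaw of 84.6° already matches.

Emit:
{"method": "send_rows", "body": {"commands": [{"delta_pos":[0.8,3.3,0],"yaw":0},{"delta_pos":[0.8,3.3,0],"yaw":0},{"delta_pos":[0,0,-5],"yaw":0},{"delta_pos":[0,0,-5],"yaw":0},{"delta_pos":[0,0,0],"yaw":0}]}}

```text
t: 7.18
tcp_pos: [0.4726, 0.2066, 0.1143]
tool_rot: [0.059, 0.998, 0.006, -0.004]
force: [0.7, 0.2, -0.6]
finger_gap: 0.997
```

Emit:
{"method": "send_rows", "body": {"commands": [{"delta_pos":[0,-0.2,-4],"yaw":0.02},{"delta_pos":[0,0,-3],"yaw":0},{"delta_pos":[0,0,-1],"yaw":0},{"delta_pos":[0,0,0],"yaw":0}]}}

```text
t: 7.68
tcp_pos: [0.4784, 0.2053, 0.039]
tool_rot: [0.052, 0.999, 0.007, 0.002]
force: [0.7, 0.2, -0.1]
finger_gap: 0.997
```

Emit:
{"method": "send_rows", "body": {"commands": [{"delta_pos":[-0.7,0,-0.7],"yaw":0},{"delta_pos":[0,0,0],"yaw":0}]}}

```text
t: 7.92
tcp_pos: [0.4724, 0.2056, 0.0342]
tool_rot: [0.052, 0.999, 0.008, 0.004]
force: [-0.1, 0.6, -0.0]
finger_gap: 0.997
```

Emit:
{"method": "send_rows", "body": {"commands": [{"delta_pos":[0,0,0],"yaw":0},{"delta_pos":[0,0,0],"yaw":0},{"delta_pos":[0,0,0],"yaw":0},{"delta_pos":[0,0,0],"yaw":0},{"delta_pos":[0,0,0],"yaw":0},{"delta_pos":[0,0,0],"yaw":0}], "grip": 1, "force": 70}}

```text
t: 8.68
tcp_pos: [0.4733, 0.2057, 0.0358]
tool_rot: [0.052, 0.999, 0.008, 0.006]
force: [0.2, 0.1, 0.6]
finger_gap: 0.225
```

Held (gap about 19 mm). Lift first, then carry over the plate.

Emit:
{"method": "send_rows", "body": {"commands": [{"delta_pos":[0,0,3],"yaw":0},{"delta_pos":[0,0,5],"yaw":0},{"delta_pos":[0,-2,3],"yaw":0},{"delta_pos":[0.4,-5,0],"yaw":0.04},{"delta_pos":[0.4,-5,0],"yaw":0.04},{"delta_pos":[0.4,-5,0],"yaw":0.04},{"delta_pos":[0.4,-5,0],"yaw":0.04},{"delta_pos":[0.4,-5,0],"yaw":0.04},{"delta_pos":[0.4,-5,0],"yaw":0.03},{"delta_pos":[0,0,0],"yaw":0}]}}

```text
t: 9.93
tcp_pos: [0.4931, -0.1236, 0.1434]
tool_rot: [-0.068, 0.998, 0.008, 0.001]
force: [0.4, 1.1, -3.1]
finger_gap: 0.226
```

Emit:
{"method": "send_rows", "body": {"commands": [{"delta_pos":[0.3,-4.5,0],"yaw":0},{"delta_pos":[0.4,-5,0],"yaw":0},{"delta_pos":[0.4,-5,0],"yaw":0},{"delta_pos":[0.3,-3.5,0],"yaw":0},{"delta_pos":[0,0,0],"yaw":0}]}}

```text
t: 10.55
tcp_pos: [0.5034, -0.3021, 0.1389]
tool_rot: [-0.069, 0.998, 0.013, -0.004]
force: [-0.4, 0.6, -3.1]
finger_gap: 0.223
```

```bash
python3 w.py w3; python3 -c "
import cv2
a=cv2.imread('pics/w3.png');b=cv2.imread('pics/w3_t.png')[225:345,360:520]
cv2.imwrite('pics/c3.png',cv2.hconcat([cv2.resize(a,(440,330)),cv2.resize(b,(360,330))]))"
```

```text
10.55 [ 0.5034 -0.3021  0.1389] y-ang 97.9 tilt [-0.01   0.026 -1.   ]
wrist 2163.5 [556. 387.] [[0.566, -0.194], [0.555, -0.098], [0.566, -0.094], [0.577, -0.191]]
wrist 14722.5 [139. 311.] [[0.573, -0.474], [0.537, -0.47], [0.518, -0.32], [0.554, -0.317]]
wrist 15657.0 [318. 336.] [[0.475, -0.323], [0.471, -0.287], [0.639, -0.259], [0.644, -0.304]]
wrist 9116.0 [440. 104.] [[0.432, -0.349], [0.421, -0.35], [0.396, -0.157], [0.407, -0.152]]
top 90.5 [ 30. 467.] [[-0.042, 0.8], [0.015, 0.805], [0.016, 0.756], [-0.041, 0.751]]
top 133.5 [471. 259.] [[0.545, -0.302], [0.558, -0.339], [0.529, -0.349], [0.516, -0.311]]
top 303.5 [426. 241.] [[0.572, -0.09], [0.599, -0.326], [0.586, -0.327], [0.559, -0.091]]
```

View pics/c3.png

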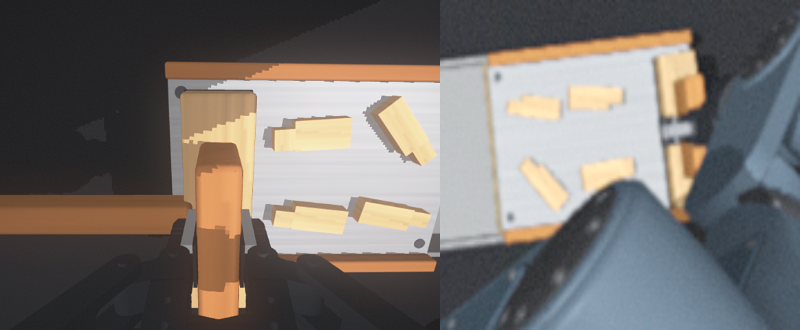

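The wrist crop shows the bar held square to the strips just behind the chips. The top view shows the bar at (675,130) at the plate's -x end. Checking the lateral offset.

Run:
```python
from h import *
s=manip.sense();KW=cam('wrist',s)
c=np.array([.4946,-.2209]);X=np.array([-.126,.992]);Y=np.array([-.992,-.126])
st=lambda p:((p[:2]-c)@X,(p[:2]-c)@Y)
print('tcp',st(s['tcp_pos']))
for uv in((263,132),(372,132)): print('bar +y end corner',st(ray(KW,uv,.129)))
print('strip inner +y',[st(ray(KW,uv,.064)) for uv in((245,113),(620,116))])
```

```text
tcp (np.float64(-0.07805621150059254), np.float64(0.0022703541053653463))
bar +y end corner (np.float64(-0.09863791994673927), np.float64(0.0738183505061549))
bar +y end corner (np.float64(-0.06011089357604749), np.float64(0.07424804391718325))
strip inner +y [(np.float64(-0.11348880546074307), np.float64(0.07927433804858693)), (np.float64(0.07603085180790833), np.float64(0.08016109165810795))]
```

Emit:
{"method": "send_rows", "body": {"commands": [{"delta_pos":[0.3,-0.7,-1.5],"yaw":-0.01},{"delta_pos":[0,0,-1.5],"yaw":0},{"delta_pos":[0,0,-0.3],"yaw":0},{"delta_pos":[0,0,0],"yaw":0}]}}

```text
t: 11.15
tcp_pos: [0.5043, -0.3005, 0.1016]
tool_rot: [-0.067, 0.998, 0.018, -0.007]
force: [0.2, 0.1, -3.6]
finger_gap: 0.223
```

```bash
cat > st.py <<'E'
from h import *
s=manip.sense()
c=np.array([.4946,-.2209]);X=np.array([-.126,.992]);Y=np.array([-.992,-.126])
p=s['tcp_pos'][:2]-c;r=R.from_quat(s['tool_rot']).as_matrix()
print(s['t'],'tcp st x,y',(p@X).round(4),(p@Y).round(4),'z',s['tcp_pos'][2].round(4),'yaw',np.degrees(np.arctan2(r[1,1],r[0,1])).round(1),'tilt',r[:,2].round(3),s['force'].round(1))
E
python3 st.py
```

```text
11.15 tcp st x,y -0.0801 0.0004 z 0.1016 yaw 97.6 tilt [-0.017  0.034 -0.999] [ 0.2  0.1 -3.6]
```

Emit:
{"method": "send_rows", "body": {"commands": [{"delta_pos":[0.1,-0.2,-0.8],"yaw":0},{"delta_pos":[0,-0.2,-0.4],"yaw":0},{"delta_pos":[0,0,-0.2],"yaw":0},{"delta_pos":[0,0,0],"yaw":0}]}}

```text
t: 11.65
tcp_pos: [0.5059, -0.3051, 0.0876]
tool_rot: [-0.067, 0.998, 0.017, -0.007]
force: [-0.4, 0.9, -2.7]
finger_gap: 0.222
```

```bash
python3 st.py
```

```text
11.65 tcp st x,y -0.085 -0.0006 z 0.0876 yaw 97.6 tilt [-0.016  0.033 -0.999] [-0.4  0.9 -2.7]
```

Underside is about 1–2 mm over the plate. Starting the wipe along (-0.126, 0.992).

Emit:
{"method": "send_rows", "body": {"commands": [{"delta_pos":[-0.1,0.8,-0.1],"yaw":0},{"delta_pos":[-0.15,1.2,-0.1],"yaw":0},{"delta_pos":[-0.15,1.2,0],"yaw":0},{"delta_pos":[-0.15,1.2,0],"yaw":0},{"delta_pos":[-0.15,1.2,0],"yaw":0},{"delta_pos":[-0.15,1.2,0],"yaw":0},{"delta_pos":[-0.15,1.2,0],"yaw":0}]}}

```text
t: 12.52
tcp_pos: [0.4968, -0.2214, 0.0871]
tool_rot: [-0.066, 0.998, 0.015, -0.004]
force: [0.6, -0.6, -1.5]
finger_gap: 0.223
```

```bash
python3 st.py;python3 w.py w4 >/dev/null
```

```text
12.525 tcp st x,y -0.0008 -0.0021 z 0.0871 yaw 97.6 tilt [-0.011  0.028 -1.   ] [ 0.6 -0.6 -1.5]
```

View pics/w4.png

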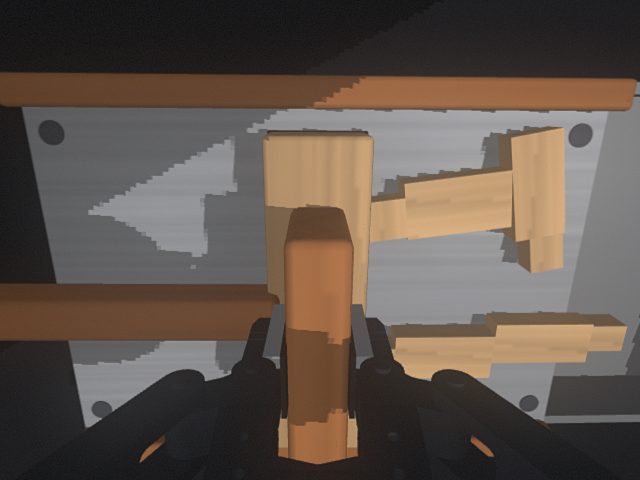

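The chips are all ahead of the bar: two at the upper row (455,205) and (540,195), two at the lower row (440,350) and (555,340). The bar clears the strip. Continuing to station x≈0.112.

Emit:
{"method": "send_rows", "body": {"commands": [{"delta_pos":[-0.15,1.2,-0.05],"yaw":0},{"delta_pos":[-0.15,1.2,0],"yaw":0},{"delta_pos":[-0.15,1.2,0],"yaw":0},{"delta_pos":[-0.15,1.2,0],"yaw":0},{"delta_pos":[-0.15,1.2,0],"yaw":0},{"delta_pos":[-0.15,1.2,0],"yaw":0},{"delta_pos":[-0.15,1.2,0],"yaw":0},{"delta_pos":[-0.1,1.0,0],"yaw":0}]}}

```text
t: 13.62
tcp_pos: [0.4848, -0.1214, 0.087]
tool_rot: [-0.066, 0.998, 0.014, -0.004]
force: [0.4, -1.1, -1.1]
finger_gap: 0.222
```

```bash
python3 st.py
```

```text
13.625 tcp st x,y 0.1 -0.0028 z 0.087 yaw 97.6 tilt [-0.01   0.028 -1.   ] [ 0.4 -1.1 -1.1]
```

Emit:
{"method": "send_rows", "body": {"commands": [{"delta_pos":[-0.15,1.0,0],"yaw":0},{"delta_pos":[-0.1,0.7,0],"yaw":0},{"delta_pos":[0,0,0],"yaw":0}]}}

```text
t: 14.0
tcp_pos: [0.4817, -0.102, 0.087]
tool_rot: [-0.067, 0.998, 0.015, -0.004]
force: [-0.6, 0.4, -1.0]
finger_gap: 0.223
```

```bash
python3 st.py;python3 w.py w5 >/dev/null; python3 -c "
import cv2
a=cv2.imread('pics/w5.png');b=cv2.imread('pics/w5_t.png')[225:345,330:490]
cv2.imwrite('pics/c5.png',cv2.hconcat([cv2.resize(a,(440,330)),cv2.resize(b,(360,330))]))"
```

```text
14.0 tcp st x,y 0.1196 -0.0022 z 0.087 yaw 97.7 tilt [-0.011  0.029 -1.   ] [-0.6  0.4 -1. ]
```

View pics/c5.png

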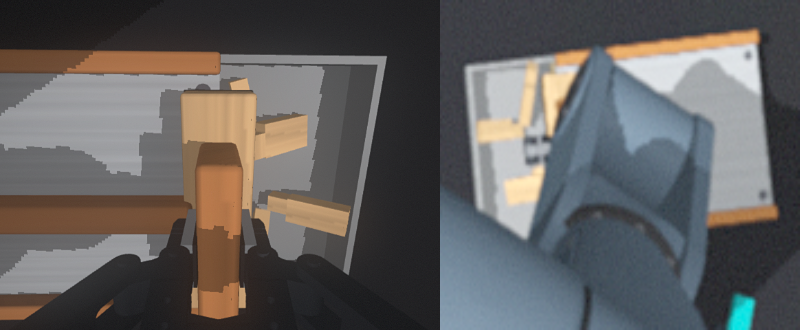

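Chips appear to lie in the tray: (285,135) and (310,213) in the wrist crop, one at (240,85) partly under the bar's end, the fourth hidden. Retreating to look.

Emit:
{"method": "send_rows", "body": {"commands": [{"delta_pos":[0.15,-1.2,0],"yaw":0},{"delta_pos":[0.15,-1.5,0],"yaw":0},{"delta_pos":[0.2,-1.5,0],"yaw":0},{"delta_pos":[0.2,-1.5,0],"yaw":0},{"delta_pos":[0.2,-1.5,0],"yaw":0},{"delta_pos":[0.2,-1.5,0],"yaw":0},{"delta_pos":[0,0,0],"yaw":0}]}}

```text
t: 14.98
tcp_pos: [0.4929, -0.1969, 0.0871]
tool_rot: [-0.066, 0.998, 0.015, -0.005]
force: [1.4, -1.4, -0.4]
finger_gap: 0.226
```

```bash
python3 st.py;python3 w.py w6 >/dev/null; python3 -c "
import cv2
a=cv2.imread('pics/w6.png');b=cv2.imread('pics/w6_t.png')[225:345,330:490]
cv2.imwrite('pics/c6.png',cv2.hconcat([cv2.resize(a,(440,330)),cv2.resize(b,(360,330))]))"
```

```text
14.975 tcp st x,y 0.024 -0.0013 z 0.0871 yaw 97.5 tilt [-0.011  0.03  -0.999] [ 1.4 -1.4 -0.4]
```

View pics/c6.png

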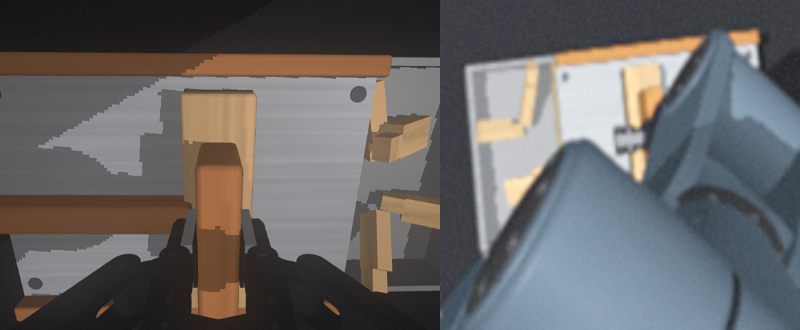

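The plate is clear. Four chips are in the tray at wrist-crop pixels (378,110), (400,137), (412,207) and (375,252). Setting down, releasing, and rising for a clear check.

Emit:
{"method": "send_rows", "body": {"commands": [{"delta_pos":[0,0,-0.15],"yaw":0},{"delta_pos":[0,0,0],"yaw":0}]}}

```text
t: 15.32
tcp_pos: [0.4922, -0.196, 0.0868]
tool_rot: [-0.066, 0.998, 0.015, -0.005]
force: [0.9, -1.1, -1.2]
finger_gap: 0.221
```

Emit:
{"method": "send_rows", "body": {"commands": [{"delta_pos":[0,0,0],"yaw":0},{"delta_pos":[0,0,0],"yaw":0},{"delta_pos":[0,0,0],"yaw":0},{"delta_pos":[0,0,0],"yaw":0},{"delta_pos":[0,0,0],"yaw":0},{"delta_pos":[0,0,0],"yaw":0}], "grip": -1}}

```text
t: 16.08
tcp_pos: [0.4913, -0.1941, 0.0861]
tool_rot: [-0.067, 0.998, 0.016, -0.006]
force: [0.3, 0.2, 0.4]
finger_gap: 1.002
```

Emit:
{"method": "send_rows", "body": {"commands": [{"delta_pos":[0,0,2],"yaw":0},{"delta_pos":[0,0,4],"yaw":0},{"delta_pos":[0,0,5],"yaw":0},{"delta_pos":[0,0,5],"yaw":0},{"delta_pos":[0,5,2],"yaw":0},{"delta_pos":[0,5,0],"yaw":0},{"delta_pos":[-1,5,0],"yaw":0},{"delta_pos":[-1,5,0],"yaw":0},{"delta_pos":[0,0,0],"yaw":0}]}}

```text
t: 17.2
tcp_pos: [0.4697, 0.0105, 0.2724]
tool_rot: [-0.065, 0.998, 0.016, -0.005]
force: [-0.1, 0.4, -0.2]
finger_gap: 1.0
```

```bash
python3 st.py
cat > f.py <<'E'
from h import *
import sys
s=manip.sense();n=sys.argv[1];w=manip.snapshot('wrist');t=manip.snapshot('top');d=manip.snapshot('side')
for a,b in((w,'w'),(t,'t'),(d,'s')): cv2.imwrite(f'pics/{n}_{b}.png',a)
r=lambda a:cv2.resize(a,(400,300),interpolation=cv2.INTER_CUBIC)
cv2.imwrite(f'pics/{n}.png',np.vstack([np.hstack([r(w),r(t[225:345,330:490])]),np.hstack([r(d[260:440,260:500]),r(t)])]))
E
python3 f.py f1
```

```text
17.2 tcp st x,y 0.2327 -0.0045 z 0.2724 yaw 97.5 tilt [-0.011  0.032 -0.999] [-0.1  0.4 -0.2]
```

View pics/f1.png

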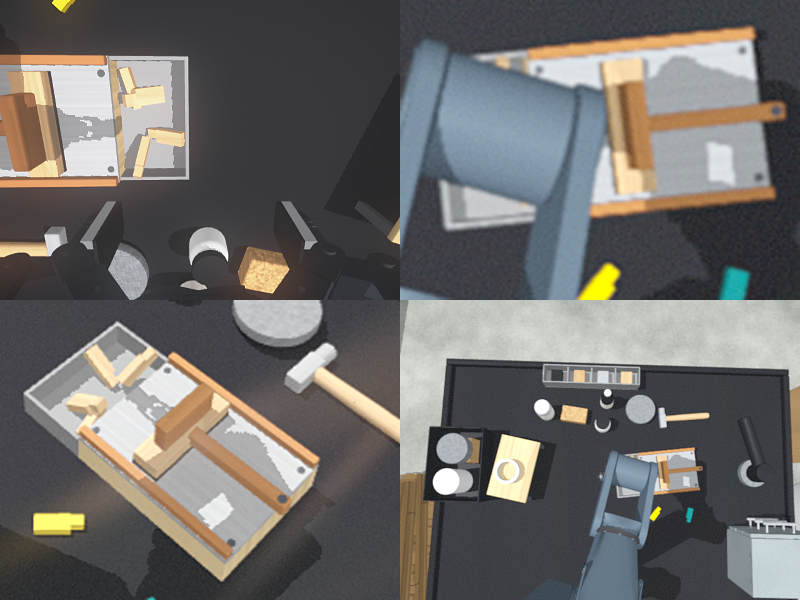

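All four chips are in the tray: wrist panel (128,80), (148,97), (165,135) and (142,157). The scraper stands flat on the plate and nothing else has moved. Numerical check of chips and scraper.

Run:
```python
from h import *
s=manip.sense();KW=cam('wrist',s);im=cv2.imread('pics/f1_w.png')
c=np.array([.4946,-.2209]);X=np.array([-.126,.992]);Y=np.array([-.992,-.126])
st=lambda p:[((p[:2]-c)@X).round(3),((p[:2]-c)@Y).round(3)]
hsv=cv2.cvtColor(im,cv2.COLOR_BGR2HSV);m=cv2.inRange(hsv,(8,50,90),(30,255,255));m[:,:182]=0;m[:90]=0;m[285:]=0;m[:,305:]=0
for k in cv2.findContours(m,0,2)[0]:
    if cv2.contourArea(k)<100:continue
    b=cv2.boxPoints(cv2.minAreaRect(k))
    print(cv2.contourArea(k),b.mean(0).round(),[st(ray(KW,p,.016)) for p in b],[st(ray(KW,p,.045)) for p in b])
print('edge',st(ray(KW,(188,180),.05)))
t=cv2.imread('pics/f1_t.png');KT=cam('top')
for uv in((334+208-0,0),):pass
o=lambda u,v:(330+(u-400)*160/400,225+v*120/300)
print('bar top corners',[st(ray(KT,o(*q),.076)) for q in((602,62),(642,58),(657,190),(615,195))],'tail tip',st(ray(KT,o(785,110),.084)))
```

```text
2216.5 [245. 235.] [[np.float64(0.103), np.float64(-0.057)], [np.float64(0.192), np.float64(0.007)], [np.float64(0.223), np.float64(-0.037)], [np.float64(0.133), np.float64(-0.106)]] [[np.float64(0.112), np.float64(-0.048)], [np.float64(0.194), np.float64(0.012)], [np.float64(0.223), np.float64(-0.029)], [np.float64(0.14), np.float64(-0.093)]]
2434.0 [227. 139.] [[np.float64(0.12), np.float64(0.072)], [np.float64(0.18), np.float64(0.079)], [np.float64(0.186), np.float64(0.018)], [np.float64(0.122), np.float64(0.01)]] [[np.float64(0.128), np.float64(0.072)], [np.float64(0.184), np.float64(0.079)], [np.float64(0.188), np.float64(0.022)], [np.float64(0.13), np.float64(0.015)]]
1529.0 [189. 190.] [[np.float64(0.108), np.float64(0.082)], [np.float64(0.118), np.float64(0.082)], [np.float64(0.117), np.float64(-0.098)], [np.float64(0.106), np.float64(-0.099)]] [[np.float64(0.117), np.float64(0.081)], [np.float64(0.126), np.float64(0.082)], [np.float64(0.125), np.float64(-0.086)], [np.float64(0.114), np.float64(-0.087)]]
edge [np.float64(0.122), np.float64(0.013)]
bar top corners [[np.float64(0.048), np.float64(-0.067)], [np.float64(0.005), np.float64(-0.067)], [np.float64(0.006), np.float64(0.071)], [np.float64(0.05), np.float64(0.071)]] tail tip [np.float64(-0.134), np.float64(0.002)]
```

```bash
python3 -c "
from station import manip
print(manip.sense()['t'],manip.sign_off())"
```

```text
the job is handed in; nothing more can be done
17.35 None
```

The job is handed in at t = 17.35 s. I drew the scraper out by its tail, set it down clear of the shelf and let go. I then took it by the rib, wiped all four chips into the tray in one stroke, and backed off and released it on the plate.

**Scraper:** it stands at about station x = 0.027, y = 0.002 m on the cleared plate. It looks upright in the side view.

**Chips:** all four lie past the plate edge, inside the tray. I did not measure their heights one by one. They lie in two touching pairs, so a chip may rest on another. Nothing I saw suggests one is near the 45 mm limit.

**Other things:** the bystanders and the yellow and turquoise look-alikes look where they were at the start, judged by eye. The fingers are open, well clear of everything, with no contact force.

**Disagreements:**
- My first shelf mask picked up part of the tail, so I took the shelf position from the far edge instead.
- The tool drifted about 2° from vertical during the moves, and placing was off by up to 8 mm in places. I corrected the placing before each grasp.

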